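Clamp the circuit board in the test fixture and start the test

TASK

The circuit board lies in the grey test fixture, not yet clamped. Push the orange clamp knob on the fixture's bridge straight down until it stops, then turn it clockwise (seen from above) to its stop so that the board is locked. Then press the green start button fully down and let it come back up; do not press the red button or disturb the other things on the table.

Things in the scene. Friction and masses are not known exactly. Their poses are not given: they have to be found in the camera images.
- fixture: Board test fixture, fixed to the table: grey base 200 x 160 x 45 mm (x, y, z) with a green circuit board on it and, across its middle along y, an aluminium bridge 44 mm wide (x) and 152 mm long whose top is 70 mm above the table. Origin: centre of its underside; z up. The knob's axis is vertical through the origin.
- lock_grip (a point): Grip point of the orange clamp knob, on its vertical axis, 110 mm above the table when fully up; goes down with the knob. The knob is a bar 64 mm long (point x), 16 mm thick (point y), 30 mm tall, from 14 mm below this point to 16 mm above; 26 mm clear of the bridge when up, 18 mm when down (round stem below). Site z up; it turns with the knob. Grip from above across the 16 mm.
- lock_push (a joint): How far the clamp knob is pushed down, m: 0 fully up, 0.008 at its lower stop (foot on the board). Stiff: needs about 5 N, no spring, and stays where it is left. It starts at 0 to 0.001. It does not move down by itself when turned.
- lock_turn (a joint): Turn of the clamp knob, rad: grows clockwise seen from above, from 0 to a stop at 1.25 (locked, about 70 degrees). At 0 the bar lies along the fixture's x. Light friction (0.06 N m), stays where it is left. It starts at 0 to 0.25.
- start_button_top (a point): Centre of the top face of the green start button (cap diameter 46 mm) on a white box station 90 x 90 x 55 mm fixed to the table; the top is 79 mm above the table when up, 12 mm above the black collar (62 mm diameter) round it. z up; it moves down with the button.
- start_button (a joint): Travel of the green button, m: 0 up, 0.008 fully down. Spring: about 2 N starts it, 6 N holds it fully down; it comes back up when let go.
- stop_button_top (a point): Centre of the top face of the red button, which must not be pressed; same sizes as the green one, on a yellow station. The two stations may have changed places.
- stop_button (a joint): Travel of the red button, m: 0 up, 0.008 fully down; same spring as the green one.
- mug: White mug, 80 mm across, 90 mm tall, loose, origin under its centre. A bystander.
- plate: Yellow plate, 170 mm across, 20 mm tall, loose, origin under its centre. A bystander.
- phone: Phone lying flat, 72 x 150 x 9 mm, loose, origin under its centre. A bystander.
- multimeter: Orange and black multimeter lying flat, 150 x 78 x 44 mm, loose, origin under its centre. A bystander.
- screwdriver: Red-handled screwdriver, 200 mm long, lying along its own x, loose, handle 26 mm thick. A bystander.
- tape: Roll of blue tape lying flat, 60 mm across, 24 mm tall, loose, origin under its centre. A bystander.
Mind the look-alikes: they are no part of the job. Leave any turquoise look-alike of the part that bears start_button_top alone.

How it is judged:
On the way, in this order (a step that is already met when the one before it is completed fails the run):
1. the clamp knob is pushed down at least 6.2 of its 8 mm before it is turned to 0.6 rad (value of joint lock_push above 0.0062 m and value of joint lock_turn below 0.6 rad), for 0.1 s.
2. the knob is turned clockwise past 1.05 rad while it is down (value of joint lock_push above 0.0062 m and value of joint lock_turn above 1.05 rad), for 0.2 s.
3. the green button is pressed at least 6.8 of its 8 mm, with the board locked (all of step 2 and value of joint start_button above 0.0068 m), for 0.1 s.
At the end, for the whole second after the job is handed in: The clamp knob is down by at least 6.2 of 8 mm and turned past 1.05 of 1.25 rad, and both buttons are back up (within 1.2 mm) (all of step 2 and value of joint each of start_button, stop_button below 0.0012 m); the robot touches nothing.
It fails at once if the green button is pressed 3 mm or more while the clamp knob is turned less than 0.9 rad (value of joint start_button above 0.003 m and value of joint lock_turn below 0.9 rad).
It fails at once if the red button is pressed by 3 mm or more (value of joint stop_button above 0.003 m).
It fails at once if a bystander (mug, plate, phone, multimeter, screwdriver or tape) is moved more than 30 mm (distance of any of mug, plate, phone, multimeter, screwdriver, tape from where it was at the start of the episode above 0.03 m).
It also fails if it takes over 48 s, if anything falls off the work surface, if the arm or the gripper's body presses on something with over 40 N, if the wrist force passes 120 N, or if a joint passes its speed limit or range.

ROBOT

A 6-joint arm with a two-finger parallel gripper is mounted at the origin on the work surface. World frame = base frame: x ahead of the robot, y to its left, z up, the work surface at z = 0. Lengths are in m, angles in rad, forces in N, time in s.
With the tool pointing down it reaches from about 0.375 to 0.75 m from the base axis. Payload 9 kg.
Tool frame: the origin (TCP) lies midway between the tips of the shut fingers; the grasp point (between the pads) lies 19 mm behind it; y points along the fingers, z is the direction in which the jaws open and shut, and the axes are right-handed (so a half turn about y gives the same grasp; the last joint's range is limited). The gripper opens to 85 mm and grips with 20 to 120 N. Pads are 22 mm wide; open, the fingers measure 114 mm over their backs; the gripper's body (76 mm by 85 mm) begins 54 mm behind the grasp point. The pads swing forward as they close: fully open they stand 13 mm farther back than shut.
Start: joints at [0.89, 0.104, 0.097, 1.564, 0, 1.353], TCP at [0.268, 0.537, 0.231] pointing down, gripper open.
Joint ranges: [-2.99, 2.99], [-0.84, 1.86], [-1.1, 1.16], [-1.84, 2.11], [-1.51, 1.56], [-3.14, 3.14]. Speed limits (rad/s): [2.22, 2.22, 2.57, 3.14, 3.14, 3.14].

INTERFACE

Orientations are given as [roll, pitch, yaw] about the fixed x, y, z axes, in that order (R = Rz(yaw) Ry(pitch) Rx(roll)).
In Python, from plant import telemetry, cams, manip gives the robot as it stands. The module is installed in compiled form; this text tells all that it offers.
- The arm moves only by the shell command python3 -m pendant 'ROWS' [OPENING] [FORCE]. ROWS is JSON, a list of rows, each a list of 6 numbers: the shift along the tool's x, y, z scaled (see below), then the turn, a rotation vector about the tool's x, y, z scaled (see below). A call has exactly 5 rows; each row is the pose to reach, as a shift and turn from the pose measured when the call began, along the tool's axes at that moment, turning the shorter way round; what a row does not reach only later rows make up. The controller multiplies each number of a shift by 0.5 m and each number of a turn by 360 degrees. A row lasts 1/8 s, in which the tool goes at most 62.5 mm and 10.7 degrees, less where a joint would pass 70% of its speed; a pose out of reach is approached as far as the arm can. A call with a number of a shift or a turn outside -1 to 1 is refused whole. A call with a gripper value outside its range is refused whole. OPENING is the opening, from -1 (shut) to 1 (fully open), so that 0 is half open, set as the call begins (- or left out, the last holds). The fingers move at their own pace and stop on an object; FORCE is the grip in N (left out, the last holds). Time passes only in rows, so rows that repeat a pose let the fingers close, or fill a call up. It gives the time, the measured TCP pose, the force and the opening at its end, in the units of the state.
- telemetry.sense(): the state, without advancing time (a new reading comes with each control period).
- cams.capture(name): name is "scene" or "top" or "wrist"; returns the picture (384x512x3 uint8, red, green, blue); there is no depth.
- cams.camera_info(name): a dict with "fovy" (degrees; the focal length in pixels is half the picture's height over the tangent of half this angle, whatever the lens; pixels are square), "cx", "cy" (the principal point, pixels), "rvec" (rotation vector, rad) and "tvec" (3), from world to camera coordinates, as OpenCV has them. Camera axes: x right, y down, z forward; pixel columns grow to the right and rows downward; lengths in m; the calibration is good to about 2 mm. A picture is of the moment at which its call begins: read the wrist's pose just before it. camera_info takes no time and is no camera call; for the wrist camera it gives the pose at the moment of the call.
- manip.hand_in(): hands the job in, once; it reports no verdict.
Trained networks look in the newest picture that a camera, given by its name, has taken for a name from the list of things; names that differ only in an ending like _2 or _b are one class to them, and where a whole thing is asked for, a point or a joint stands for the part that bears it (a point fixed in the world has none). Each returns a list of dicts, best first, with "p" (0 to 1); they miss things now and then, are a little off and sometimes report something else, mostly with a low value. They report only what shows in the picture. A call takes as long as a camera call. They do not tell look-alikes from the thing itself.
- cams.masks_of(camera, target): "region" (384x512 bool, what is visible of it) and "box" ([left, top, width, height] in pixels, round what is visible of it).
The state is a dict: "time_s": time; "joint_pos": joint angles; "qvel": joint speeds; "joint_efforts": joint torques, N m; "tcp_pos": TCP position; "tcp_rot": TCP orientation; "contact_force": force on the tool from outside, world axes, zero at the start; "wrist_torque": the same for the moment, N m; "width": opening from 0.0 (shut) to 1.0 (fully open).
Only numpy, scipy, OpenCV 4.12 (cv2) and the standard library are available. Lean on these libraries where they do the work, as an engineer would, in place of code of your own. Each camera call takes 0.05 s, during which the arm holds its last target. There are 200 camera calls.

## Working session

There is one attempt and no reset: what is moved stays moved. The work goes in short steps, Python scripts to look and compute and a shell command to move; the robot and the scene stay as the last step left them, time stands still between calls to the robot, and variables do not carry over. Pictures are saved under pics/ and viewed, about 8 in all and at most 12, crops included, and the job is handed in when it is done.

```bash
mkdir -p pics
cat > h.py <<'E'
import numpy as np, cv2
from plant import telemetry, cams, manip
from scipy.spatial.transform import Rotation as R
def cam(n):
    c=cams.camera_info(n); f=192/np.tan(np.radians(c['fovy'])/2)
    M=cv2.Rodrigues(np.array(c['rvec'],float))[0]; return f,c['cx'],c['cy'],M,np.array(c['tvec'],float)
def ray(n,u,v,k=None):
    f,cx,cy,M,t=k or cam(n); d=M.T@np.array([(u-cx)/f,(v-cy)/f,1]); return -M.T@t,d
def atz(n,u,v,z,k=None):
    o,d=ray(n,u,v,k); return o+d*(z-o[2])/d[2]
def proj(n,p,k=None):
    f,cx,cy,M,t=k or cam(n); q=M@np.asarray(p,float)+t; return np.array([f*q[0]/q[2]+cx,f*q[1]/q[2]+cy])
def tri(rays):
    A=np.zeros((3,3));b=np.zeros(3)
    for o,d in rays:
        d=d/np.linalg.norm(d);P=np.eye(3)-np.outer(d,d);A+=P;b+=P@o
    p=np.linalg.solve(A,b); return p,[np.linalg.norm(np.cross(p-o,d/np.linalg.norm(d))) for o,d in rays]
def save(im,name): cv2.imwrite('pics/'+name,cv2.cvtColor(im,cv2.COLOR_RGB2BGR))
E
python3 - <<'E'
from h import *
s=telemetry.sense(); print(s)
for n in ['top','scene']:
    im=cams.capture(n); save(im,n+'0.png'); c=cams.camera_info(n); print(n,c)
    for t in ['fixture','lock_grip','start_button_top','stop_button_top']:
        for r in cams.masks_of(n,t)[:3]:
            ys,xs=np.nonzero(r['region']); print(n,t,round(r['p'],2),r['box'],xs.mean().round(1),ys.mean().round(1),len(xs), im[r['region']].mean(0).round())
E
```

```text
{'time_s': 0.0, 'joint_pos': array([ 8.90277343e-01,  1.04717958e-01,  9.64424830e-02,  1.56394298e+00,
       -2.02922334e-06,  1.35309921e+00]), 'qvel': array([ 0.00013125,  0.00081269, -0.00127111, -0.00017749, -0.00065168,
        0.00058462]), 'joint_efforts': array([ 2.89845939e-04, -5.56928480e+01,  5.03652799e+01,  1.68737001e-02,
       -4.98014542e-04, -1.45694673e-05]), 'tcp_pos': array([0.26764148, 0.53659347, 0.23049669]), 'tcp_rot': array([-1.57218532e+00,  3.05171227e-04, -4.62822076e-01]), 'contact_force': array([ 0.14582523, -0.94857169, -0.07499389]), 'wrist_torque': array([-0.00135792,  0.0023631 , -0.03199012]), 'width': 1.0010036509732125}
top {'fovy': 51.66101280368125, 'cx': 265.11123673405086, 'cy': 190.76830175779557, 'rvec': array([ 2.18278466, -2.14722311,  0.07928253]), 'tvec': array([0.0041549 , 0.49536759, 1.36062161])}
top fixture 0.72 [214.2, 131.1, 60.1, 65.2] 241.5 162.8 2635 [187. 196. 185.]
top fixture 0.48 [113.7, 192.6, 27.2, 44.1] 127.0 212.6 1062 [173. 141. 104.]
top lock_grip 0.43 [238.4, 150.0, 9.1, 20.4] 239.9 159.2 116 [236. 176.  86.]
top 
[... 343 characters left out ...]
stop_button_top 0.22 [257.9, 219.1, 44.1, 22.7] 278.9 228.8 913 [119. 116. 116.]
scene {'fovy': 57.63292124701146, 'cx': 251.77492469947154, 'cy': 191.12140575447853, 'rvec': array([ 2.10291149,  1.49513192, -0.50304684]), 'tvec': array([-0.17001704, -0.32617905,  1.39607868])}
scene fixture 0.67 [249.2, 182.7, 82.1, 77.7] 290.0 220.3 3506 [170. 174. 162.]
scene lock_grip 0.53 [283.0, 190.6, 17.7, 20.2] 291.1 203.3 199 [197. 146.  98.]
scene start_button_top 0.62 [68.8, 174.0, 17.0, 16.8] 76.2 179.6 172 [ 75. 158.  90.]
scene start_button_top 0.49 [171.3, 242.2, 20.4, 14.8] 180.6 248.3 238 [116. 189. 124.]
scene stop_button_top 0.57 [141.3, 193.1, 14.8, 10.9] 149.7 200.7 180 [208.  77.  58.]
```

Run:
```python
import cv2
for n in ['top0','scene0']:
    im=cv2.imread(f'pics/{n}.png'); im=im[90:330,90:470] if n=='top0' else im[120:330,40:400]
    im=cv2.resize(im,None,fx=2.1,fy=2.1,interpolation=cv2.INTER_CUBIC);cv2.imwrite(f'pics/{n}c.png',im)
```

```text
(no output)
```

View pics/top0c.png

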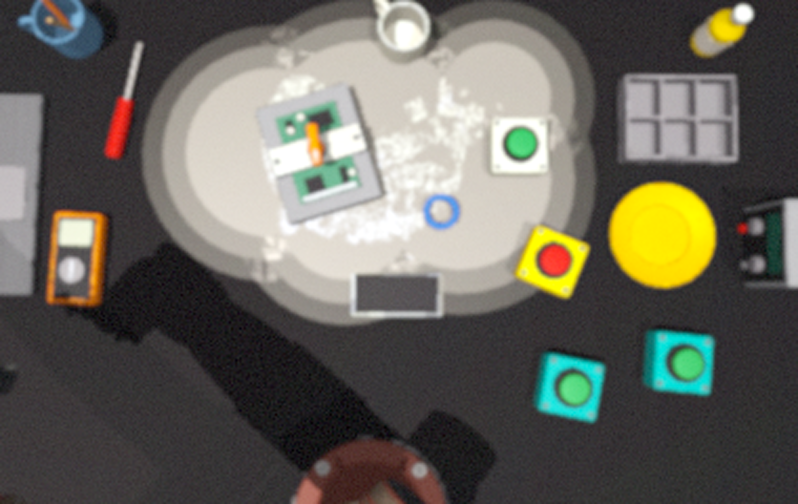

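View pics/scene0c.png

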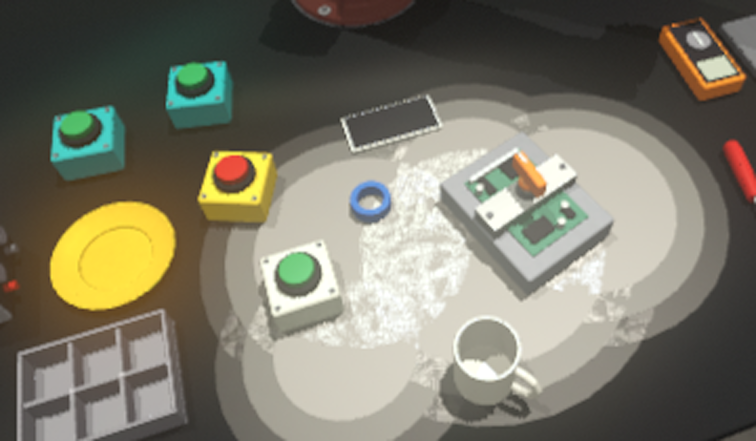

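The target is the white station (top px 338.7,157.1; scene px 180.6,248.3). The red button is on the yellow station, and two turquoise look-alikes stand nearer the base. The knob is at about (240,159) in top, its bar lying roughly along world x.

Run:
```python
from h import *
def blob(im,lo,hi,box):
    h=cv2.cvtColor(im,cv2.COLOR_RGB2HSV); m=cv2.inRange(h,lo,hi); k=np.zeros_like(m); x,y,w,q=box; k[y:y+q,x:x+w]=m[y:y+q,x:x+w]
    n,l,st,c=cv2.connectedComponentsWithStats(k); i=1+st[1:,4].argmax(); return l==i
T=cv2.cvtColor(cv2.imread('pics/top0.png'),cv2.COLOR_BGR2RGB);S=cv2.cvtColor(cv2.imread('pics/scene0.png'),cv2.COLOR_BGR2RGB)
def cen(m): y,x=np.nonzero(m); return x.mean(),y.mean(),len(x)
for nm,lo,hi,bt,bs in [('knob',(8,120,120),(22,255,255),(225,140,35,40),(275,180,40,45)),
   ('green',(55,110,60),(85,255,255),(322,142,34,34),(160,232,45,40)),
   ('red',(0,120,60),(8,255,255),(335,195,40,40),(135,185,35,35))]:
    a=cen(blob(T,lo,hi,bt));b=cen(blob(S,lo,hi,bs));p,e=tri([ray('top',*a[:2]),ray('scene',*b[:2])]); print(nm,np.round(a,1),np.round(b,1),p.round(4),np.round(e,4), atz('top',*a[:2],.126 if nm=='knob' else .079).round(4), np.hypot(*p[:2]).round(3))
    if nm=='knob':
        y,x=np.nonzero(blob(T,lo,hi,bt)); P=np.array([atz('top',u,v,.126)[:2] for u,v in zip(x,y)]); w,V=np.linalg.eigh(np.cov(P.T)); print('bar ang',np.degrees(np.arctan2(V[1,1],V[0,1])),4*np.sqrt(w))
# bridge & fixture outline from crop pixels (crop/2.1 + 90)
c=lambda u,v:(u/2.1+90,v/2.1+90)
for nm,pts,z in [('bridge',[(272,162),(367,135)],.07),('fix',[(257,108),(350,83),(384,190),(292,222)],.045)]:
    Q=np.array([atz('top',*c(*q),z) for q in pts]);print(nm,Q.round(3).tolist(),Q.mean(0).round(4)); d=np.diff(Q,axis=0)[:,:2];print(np.degrees(np.arctan2(d[:,1],d[:,0])),np.linalg.norm(d,axis=1))
s=telemetry.sense();print(R.from_euler('xyz',s['tcp_rot']).as_matrix().round(3)); i=cams.camera_info('wrist'); M=cv2.Rodrigues(i['rvec'])[0];print(i['fovy'],-M.T@i['tvec'],M.round(2))
```

```text
knob [239.5 156.1  91. ] [292.  201.8  95. ] [0.5984 0.0949 0.1211] [0.0012 0.0012] [0.5979 0.0956 0.126 ] 0.606
bar ang -166.53294403446833 [0.02242196 0.07123008]
green [337.6 157.8 157. ] [177.7 245.2  61. ] [ 0.6043 -0.235   0.0806] [0.0048 0.0048] [ 0.6051 -0.2305  0.079 ] 0.648
red [353.6 213.4 171. ] [150.2 200.3 174. ] [ 0.4195 -0.2867  0.0676] [0.001 0.001] [ 0.4192 -0.2834  0.079 ] 0.508
bridge [[0.569, 0.168, 0.07], [0.615, 0.015, 0.07]] [0.5922 0.0911 0.07  ]
[-73.13296698] [0.15970019]
fix [[0.663, 0.198, 0.045], [0.707, 0.045, 0.045], [0.529, -0.014, 0.045], [0.474, 0.135, 0.045]] [0.5933 0.0912 0.045 ]
[ -73.93822685 -161.60092224  110.16883527] [0.15965572 0.18739448 0.15936036]
[[ 0.895  0.     0.446]
 [-0.446  0.     0.895]
 [ 0.    -1.     0.   ]]
61.1781390056687 [0.20373372 0.56906537 0.37550195] [[ 0.45  0.89 -0.  ]
 [ 0.86 -0.43  0.28]
 [ 0.25 -0.13 -0.96]]
```

```bash
cat >> h.py <<'E'
def rows(p,yaw):
    s=telemetry.sense(); A=R.from_euler('xyz',s['tcp_rot']); y=np.radians(yaw)
    B=R.from_matrix(np.array([[np.cos(y),0,-np.sin(y)],[np.sin(y),0,np.cos(y)],[0,-1,0]]))
    print('row',(A.inv().apply(np.array(p)-s['tcp_pos'])/.5).round(4).tolist(),((A.inv()*B).as_rotvec()/(2*np.pi)).round(4).tolist())
E
python3 -c "
from h import *
rows([.597,.094,.20],14)"
```

```text
row [0.9845, 0.0626, -0.4988] [-0.0, -0.1125, 0.0]
```

```bash
python3 -m pendant '[[0.2,0.012,-0.1,0,-0.0225,0],[0.4,0.025,-0.2,0,-0.045,0],[0.6,0.037,-0.3,0,-0.0675,0],[0.8,0.05,-0.4,0,-0.09,0],[0.98,0.0626,-0.499,0,-0.1125,0]]' 1 60; python3 -c "
from h import *
rows([.597,.094,.20],14)"
```

```text
time_s: 1.12
tcp_pos: [0.4556, 0.2853, 0.214]
tcp_rot: [-1.571, -0.001, 0.249]
contact_force: [0.8, 0.6, 0.4]
width: 1.003
row [0.1798, 0.028, -0.4404] [-0.0, 0.0007, 0.0001]
```

```bash
python3 -m pendant '[[0.045,0.007,-0.11,0,0,0],[0.09,0.014,-0.22,0,0,0],[0.135,0.021,-0.33,0,0,0],[0.18,0.028,-0.44,0,0,0],[0.18,0.028,-0.44,0,0,0]]'
python3 - <<'E'
from h import *
s=telemetry.sense();k=cam('wrist');im=cams.capture('wrist');save(im,'w1.png');print(s['tcp_pos'],s['tcp_rot'])
import pickle;pickle.dump(k,open('k1.pkl','wb'))
for r in cams.masks_of('wrist','lock_grip')[:2]:
    y,x=np.nonzero(r['region']);print(r['p'],r['box'],x.mean(),y.mean(),len(x))
E
```

```text
time_s: 1.75
tcp_pos: [0.5985, 0.0906, 0.1989]
tcp_rot: [-1.571, 0.0, 0.244]
contact_force: [-0.4, 0.5, -0.5]
width: 1.0
[0.59849168 0.09064151 0.19887568] [-1.57091699e+00  1.81176592e-04  2.44233726e-01]
0.71 [245.9, 149.5, 33.3, 87.2] 262.28591033851785 191.49634034766697 2186
```

View pics/w1.png

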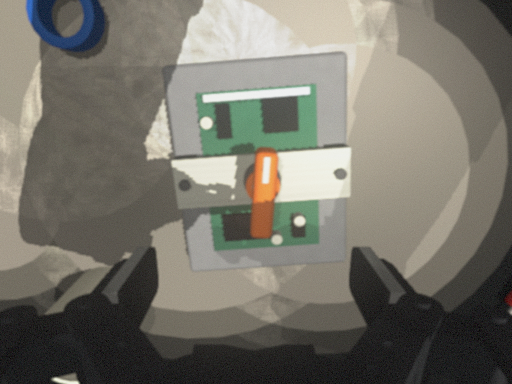

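Run:
```python
from h import *
import pickle;k=pickle.load(open('k1.pkl','rb'))
g=lambda u,v,z:atz('wrist',u,v,z,k)[:2]
B=np.array([g(*q,.07) for q in [(172,160),(349,148),(351,199),(175,210)]]);print('bridge',B.round(4).tolist(),B.mean(0))
F=np.array([g(*q,.045) for q in [(166,67),(346,53),(345,262),(192,270)]]);print('fix',F.round(4).tolist(),F.mean(0))
for z in (.118,.126):
    print('bar ends',z,g(266,151,z),g(262,238,z),(g(266,151,z)+g(262,238,z))/2, np.linalg.norm(g(266,151,z)-g(262,238,z)))
print('screws',g(185,185,.07),g(340,174,.07),(g(185,185,.07)+g(340,174,.07))/2)
print('stem',g(263,183,.07),g(263,183,.096)); 
p=g(266,151,.126)-g(262,238,.126);print(np.degrees(np.arctan2(p[1],p[0])))
p=B[0]-B[1];q=B[3]-B[2];print(np.degrees(np.arctan2(p[1],p[0]))-90,np.degrees(np.arctan2(q[1],q[0]))-90)
print('tcp proj',proj('wrist',telemetry.sense()['tcp_pos'],k),'cam',-k[3].T@k[4])
```

```text
bridge [[0.5948, 0.0184], [0.5487, 0.1612], [0.591, 0.1774], [0.6386, 0.0288]] [0.59325482 0.09645334]
fix [[0.5223, -0.0057], [0.4743, 0.1408], [0.662, 0.2027], [0.7087, 0.0532]] [0.5918175 0.0977237]
bar ends 0.118 [0.56115332 0.09049528] [0.62546278 0.10415558] [0.59330805 0.09732543] 0.06574428943916258
bar ends 0.126 [0.56001033 0.08989803] [0.6220341  0.10307282] [0.59102222 0.09648542] 0.06340759916192572
screws [0.61379059 0.03320643] [0.57183512 0.16090485] [0.59281285 0.09705564]
stem [0.59562703 0.09858903] [0.58928307 0.09621856]
-168.00775754845696
-162.093042878789 -162.219791265947
tcp proj [260.03288928 250.36964844] cam [0.52899463 0.07369136 0.34308516]
```

The wrist view shows the bar from (266,151) to (262,238), and the bridge and fixture centres agree at about (0.5925, 0.097). The bar's length is right for z = 0.126. I'll descend and grip.

```bash
python3 -c "
from h import *
rows([.5925,.0968,.091],12.2)"
```

```text
row [-0.0072, 0.2174, 0.0079] [-0.0001, 0.0055, 0.0]
```

```bash
python3 -m pendant '[[-0.0072,0,0.015,0,0.0055,0],[-0.0072,0.06,0.015,0,0.0055,0],[-0.0072,0.12,0.015,0,0.0055,0],[-0.0072,0.18,0.015,0,0.0055,0],[-0.0072,0.217,0.015,0,0.0055,0]]'; python3 -c "
from h import *
rows([.5925,.0968,.091],12.2)"
```

```text
time_s: 2.48
tcp_pos: [0.5905, 0.1016, 0.0901]
tcp_rot: [-1.57, 0.001, 0.215]
contact_force: [0.6, -0.2, 0.1]
width: 1.003
row [0.0018, -0.0018, -0.0103] [-0.0002, 0.0003, -0.0001]
```

```bash
python3 -m pendant '[[0.0018,-0.0018,-0.0103,0,0,0],[0.0018,-0.0018,-0.0103,0,0,0],[0.0018,-0.0018,-0.0103,0,0,0],[0.0018,-0.0018,-0.0103,0,0,0],[0.0018,-0.0018,-0.0103,0,0,0]]'; python3 -m pendant '[[0,0,0,0,0,0],[0,0,0,0,0,0],[0,0,0,0,0,0],[0,0,0,0,0,0],[0,0,0,0,0,0]]' -1 20;python3 - <<'E'
from h import *
s=telemetry.sense();print(s['contact_force'],s['wrist_torque'],s['width'])
k=cam('wrist');im=cams.capture('wrist');save(im,'w2.png')
E
```

```text
time_s: 3.1
tcp_pos: [0.5927, 0.0968, 0.0913]
tcp_rot: [-1.57, 0.0, 0.215]
contact_force: [-0.1, 0.0, 0.8]
width: 0.999
time_s: 3.72
tcp_pos: [0.5928, 0.0962, 0.0914]
tcp_rot: [-1.571, 0.0, 0.214]
contact_force: [-0.3, -5.1, 1.4]
width: 0.291
[-0.27371584 -5.14144985  1.43954071] [-1.07132015e+00 -5.50329228e-04  5.77725686e-03] 0.29138460091860013
```

View pics/w2.png

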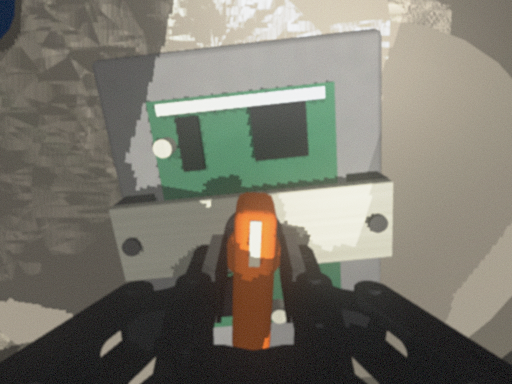

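```bash
python3 -m pendant '[[0,0,0,0,0,0],[0,0,0,0,0,0],[0,0,0,0,0,0],[0,0,0,0,0,0],[0,0,0,0,0,0]]'
```

```text
time_s: 4.4
tcp_pos: [0.5929, 0.0961, 0.0915]
tcp_rot: [-1.571, 0.0, 0.214]
contact_force: [0.9, -4.5, 1.0]
width: 0.291
```

```bash
python3 -m pendant '[[0,0,-0.001,0,0,0],[0,0,-0.002,0,0,0],[0,0,-0.003,0,0,0],[0,0,-0.003,0,0,0],[0,0,-0.003,0,0,0]]' -1 40; python3 -c "
from h import *
s=telemetry.sense();print(s['contact_force'],s['wrist_torque'],s['width'])
im=cams.capture('wrist');save(cv2.resize(im[170:384,180:330],None,fx=3,fy=2.8,interpolation=cv2.INTER_CUBIC),'w3.png')"
```

```text
time_s: 5.03
tcp_pos: [0.5929, 0.0957, 0.0915]
tcp_rot: [-1.569, 0.0, 0.215]
contact_force: [-1.3, 5.0, 2.2]
width: 0.28
[-1.27651688  5.03660169  2.23320897] [ 1.07641204  0.40241474 -0.01208903] 0.2804131259768118
```

View pics/w3.png

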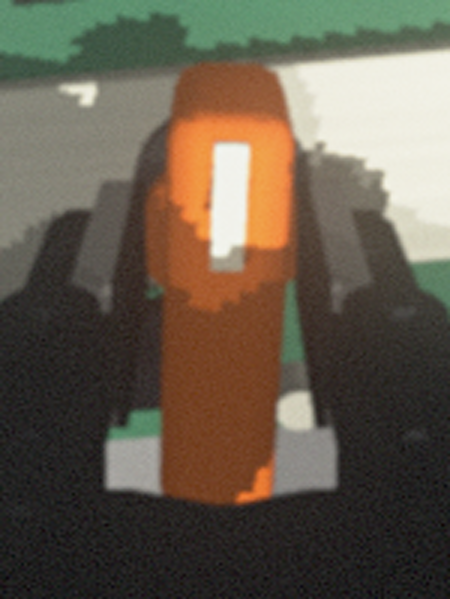

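The pads are closing on the round stem below the bar, which is about 24 mm across. I'll reopen, raise the tool about 8 mm and grip the bar itself.

```bash
python3 -m pendant '[[0,0,0.0005,0,0,0],[0,0,0.0005,0,0,0],[0,-0.008,0.0005,0,0,0],[0,-0.017,0.0005,0,0,0],[0,-0.017,0.0005,0,0,0]]' 0 40; python3 -m pendant '[[0,0,0,0,0,0],[0,0,0,0,0,0],[0,0,0,0,0,0],[0,0,0,0,0,0],[0,0,0,0,0,0]]' -1 40;  python3 -c "
from h import *
s=telemetry.sense();print(s['contact_force'],s['wrist_torque'],s['width'],s['tcp_pos'])"
```

```text
time_s: 5.7
tcp_pos: [0.5933, 0.0959, 0.1007]
tcp_rot: [-1.569, -0.001, 0.215]
contact_force: [-1.1, 0.7, -0.2]
width: 0.501
time_s: 6.32
tcp_pos: [0.5933, 0.096, 0.1008]
tcp_rot: [-1.569, -0.001, 0.215]
contact_force: [-0.2, 0.2, 2.5]
width: 0.179
[-0.20751536  0.2296433   2.5179326 ] [ 0.28810763  0.21610092 -0.06532921] 0.1791563936120753 [0.59330813 0.09598165 0.10077113]
```

```bash
python3 -m pendant '[[0,0,0,0,0,0],[0,0.003,0,0,0,0],[0,0.006,0,0,0,0],[0,0.009,0,0,0,0],[0,0.012,0,0,0,0]]' -1 80;  python3 -c "
from h import *
s=telemetry.sense();print(s['contact_force'],s['wrist_torque'],s['width'],s['tcp_pos'])"
```

```text
time_s: 6.95
tcp_pos: [0.5933, 0.096, 0.0947]
tcp_rot: [-1.569, -0.001, 0.215]
contact_force: [-0.9, 1.6, 4.3]
width: 0.17
[-0.92796044  1.56570502  4.30887471] [ 0.19903222  0.38999114 -0.06654078] 0.17021134635025156 [0.59333581 0.09597284 0.09468258]
```

```bash
python3 -m pendant '[[0,0.002,0,0,0,0],[0,0.004,0,0,0,0],[0,0.006,0,0,0,0],[0,0.006,0,0,0,0],[0,0.006,0,0,0,0]]';  python3 -c "
from h import *
s=telemetry.sense();print(s['contact_force'],s['wrist_torque'],s['width'],s['tcp_pos'])"
```

```text
time_s: 7.58
tcp_pos: [0.5936, 0.096, 0.0939]
tcp_rot: [-1.57, -0.002, 0.215]
contact_force: [-8.6, 0.4, 20.2]
width: 0.171
[-8.56855493  0.43316111 20.23119658] [0.18656379 2.03784302 0.01798388] 0.17095077930530828 [0.59357441 0.09601622 0.09391984]
```

```bash
python3 -m pendant '[[0,0.001,0,0,0.02,0],[0,0.001,0,0,0.045,0],[0,0.001,0,0,0.07,0],[0,0.001,0,0,0.095,0],[0,0.001,0,0,0.12,0]]';  python3 -c "
from h import *
s=telemetry.sense();print(s['contact_force'],s['wrist_torque'],s['width'],s['tcp_pos'],np.degrees(s['tcp_rot'][2]))"
```

```text
time_s: 8.2
tcp_pos: [0.5934, 0.0957, 0.094]
tcp_rot: [-1.57, -0.001, -0.544]
contact_force: [-5.0, -1.7, 10.0]
width: 0.17
[-4.9743682  -1.68277942 10.04793023] [-0.27448644  1.26657104  0.14991095] 0.17034323208486082 [0.59335427 0.09566779 0.09399207] -31.158365692769383
```

```bash
python3 -m pendant '[[0,0.0005,0,0,0.02,0],[0,0.0005,0,0,0.04,0],[0,0.0005,0,0,0.055,0],[0,0.0005,0,0,0.063,0],[0,0.0005,0,0,0.068,0]]';  python3 -c "
from h import *
s=telemetry.sense();print(s['contact_force'],s['wrist_torque'],s['width'],s['tcp_pos'],np.degrees(s['tcp_rot'][2]))"
```

```text
time_s: 8.82
tcp_pos: [0.5932, 0.0955, 0.0941]
tcp_rot: [-1.57, -0.001, -0.971]
contact_force: [-3.7, -1.1, 7.9]
width: 0.169
[-3.67081089 -1.09211327  7.87701484] [-0.14535745  0.91535357  0.92452036] 0.1687024362413095 [0.59319073 0.09550502 0.09405237] -55.65570534820793
```

```bash
python3 -m pendant '[[0,0.0005,0,0,0,0],[0,0.0005,0,0,0,0],[0,0.0005,0,0,0,0],[0,0.0005,0,0,0,0],[0,0.0005,0,0,0,0]]' 0.3; python3 -m pendant '[[0,-0.05,0,0,0,0],[0,-0.1,0,0,0,0],[0,-0.15,0,0,0,0],[0,-0.2,0,0,0,0],[0,-0.2,0,0,0,0]]'
python3 - <<'E'
from h import *
s=telemetry.sense();k=cam('wrist');im=cams.capture('wrist');save(im,'w4.png');print(s['tcp_pos'],s['tcp_rot'],s['contact_force'])
import pickle;pickle.dump(k,open('k4.pkl','wb'))
E
```

```text
time_s: 9.45
tcp_pos: [0.5932, 0.0955, 0.0937]
tcp_rot: [-1.57, -0.001, -0.971]
contact_force: [-0.2, -0.5, 0.8]
width: 0.649
time_s: 10.07
tcp_pos: [0.5943, 0.0955, 0.196]
tcp_rot: [-1.567, -0.003, -0.971]
contact_force: [-0.8, 0.2, -0.1]
width: 0.647
[0.59429876 0.09545363 0.19595814] [-1.5668743  -0.00307285 -0.97119963] [-0.8080693   0.24730571 -0.06676078]
```

View pics/w4.png

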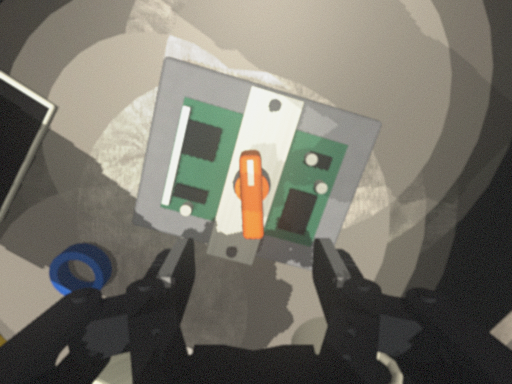

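The bar now lies well across fixture x, from (250,152) to (253,238). I'll check its angle and height, then aim for the button.

Run:
```python
from h import *
import pickle;k=pickle.load(open('k4.pkl','rb'))
g=lambda u,v,z:atz('wrist',u,v,z,k)[:2]
a=lambda p:np.degrees(np.arctan2(p[1],p[0]))
p=g(253,238,.118)-g(250,152,.118);q=g(232,252,.07)-g(275,104,.07);print('bar',a(p),np.linalg.norm(p),'bridge',a(q)+90, 'turn',np.radians(a(q)+90-a(p)),'len@.126',np.linalg.norm(g(253,238,.126)-g(250,152,.126)),(g(253,238,.118)+g(250,152,.118))/2,(g(232,252,.07)+g(275,104,.07))/2)
pt,e=tri([ray('top',338.7,157.1),ray('scene',180.6,248.3)]);print(pt,e)
rows([.605,-.232,.20],-55)
```

```text
bar -53.82826183586792 0.06431897066805342 bridge 18.59216228612081 turn 1.263974846619427 len@.126 0.06200022685699342 [0.59125195 0.0975882 ] [0.59290877 0.09571062]
[ 0.60912312 -0.23523263  0.07056496] [np.float64(0.00039131396206731135), np.float64(0.0003913139620671828)]
row [0.5536, -0.0114, -0.3507] [-0.0003, -0.0018, 0.0003]
```

```bash
python3 -m pendant '[[0.1,-0.0114,-0.065,0,0,0],[0.2,-0.0114,-0.13,0,0,0],[0.3,-0.0114,-0.19,0,0,0],[0.4,-0.0114,-0.25,0,0,0],[0.5,-0.0114,-0.317,0,0,0]]' -1 40; python3 -m pendant '[[0.05,0,-0.03,0,0,0],[0.05,0,-0.03,0,0,0],[0.05,0,-0.03,0,0,0],[0.05,0,-0.03,0,0,0],[0.05,0,-0.03,0,0,0]]';python3 - <<'E'
from h import *
s=telemetry.sense();k=cam('wrist');im=cams.capture('wrist');save(im,'w5.png');print(s['tcp_pos'],s['tcp_rot'],s['width'])
for r in cams.masks_of('wrist','start_button_top')[:3]:
    y,x=np.nonzero(r['region']);c=(x.mean(),y.mean());p,e=tri([ray('wrist',*c,k),ray('top',338.7,157.1)]);print(r['p'],r['box'],c,len(x),im[r['region']].mean(0),atz('wrist',*c,.079,k),'tri',p,e)
E
```

```text
time_s: 10.75
tcp_pos: [0.6032, -0.2019, 0.1983]
tcp_rot: [-1.569, 0.0, -0.971]
contact_force: [1.7, -0.1, -0.4]
width: -0.003
time_s: 11.38
tcp_pos: [0.6051, -0.23, 0.1984]
tcp_rot: [-1.569, -0.0, -0.97]
contact_force: [-0.7, -0.3, 0.4]
width: -0.001
[ 0.60511883 -0.23002567  0.1984124 ] [-1.56921903e+00 -1.59944452e-04 -9.69755269e-01] -0.0005797308728800046
0.62 [225.4, 161.5, 51.7, 55.1] (np.float64(253.64010624169987), np.float64(189.580787959274)) 2259 [ 97.96060204 186.23196104 106.51040283] [ 0.60672838 -0.23223534  0.079     ] tri [ 0.61112871 -0.23788307  0.05566519] [np.float64(0.0006646443548128398), np.float64(0.0006646443548128213)]
```

View pics/w5.png

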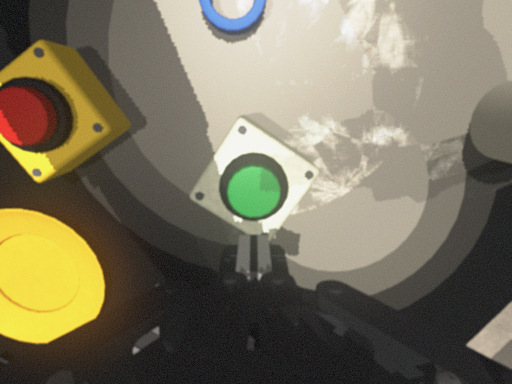

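The white station with the green cap is at (254,190), the red one is well off to the left, and the cap size fits z = 0.079. The top/wrist triangulation gave z = 0.056, but that pair has a weak baseline. Approaching the button to touch.

```bash
python3 -c "
from h import *
rows([.6065,-.2322,.084],-55.56)"
```

```text
row [0.0045, 0.2289, -0.0001] [-0.0003, -0.0001, 0.0]
```

```bash
python3 -m pendant '[[0.0045,0.06,0,0,0,0],[0.0045,0.12,0,0,0,0],[0.0045,0.18,0,0,0,0],[0.0045,0.215,0,0,0,0],[0.0045,0.229,0,0,0,0]]'; python3 -m pendant '[[0,0.006,0,0,0,0],[0,0.012,0,0,0,0],[0,0.018,0,0,0,0],[0,0.022,0,0,0,0],[0,0.025,0,0,0,0]]'
```

```text
time_s: 12.1
tcp_pos: [0.6062, -0.2318, 0.0832]
tcp_rot: [-1.57, 0.001, -0.97]
contact_force: [0.4, -0.3, 0.6]
width: 0.001
time_s: 12.72
tcp_pos: [0.6068, -0.2321, 0.0714]
tcp_rot: [-1.569, -0.001, -0.97]
contact_force: [-0.2, -0.5, 5.1]
width: 0.002
```

```bash
python3 -m pendant '[[0,0.002,0,0,0,0],[0,0.004,0,0,0,0],[0,0.006,0,0,0,0],[0,0.006,0,0,0,0],[0,0.006,0,0,0,0]]'
```

```text
time_s: 13.35
tcp_pos: [0.607, -0.2321, 0.0709]
tcp_rot: [-1.569, -0.002, -0.97]
contact_force: [-6.8, 4.9, 19.3]
width: -0.005
```

The button is at its stop (19 N at z = 0.0709). Now I'll retract and check the clamp and buttons.

```bash
python3 -m pendant '[[0,-0.05,0,0,0,0],[0,-0.12,0,0,0,0],[0,-0.2,0,0,0,0],[0,-0.25,0,0,0,0],[0,-0.25,0,0,0,0]]'
python3 - <<'E'
from h import *
s=telemetry.sense();print(s['tcp_pos'],s['contact_force'])
im=cams.capture('scene');
a=cv2.resize(im[180:270,245:335],(450,450),interpolation=cv2.INTER_CUBIC);b=cv2.resize(im[180:270,130:200],(350,450),interpolation=cv2.INTER_CUBIC)
save(np.hstack([a,b]),'s2.png')
o=cv2.imread('pics/scene0.png')[...,::-1]
for n,(x,y,w,h),lo,hi in [('green',(160,232,45,40),(55,110,60),(85,255,255)),('red',(135,185,35,35),(0,120,60),(8,255,255))]:
    for i in (o,im):
        v,u=np.nonzero(cv2.inRange(cv2.cvtColor(np.ascontiguousarray(i[y:y+h,x:x+w]),cv2.COLOR_RGB2HSV),lo,hi));print(n,u.mean()+x,v.mean()+y,len(u))
E
```

```text
time_s: 13.98
tcp_pos: [0.6076, -0.2327, 0.198]
tcp_rot: [-1.567, -0.005, -0.97]
contact_force: [-0.1, -0.3, -0.4]
width: 0.001
[ 0.60757155 -0.23274714  0.19796997] [-0.13941556 -0.34769232 -0.39968085]
green 177.70491803278688 245.24590163934425 61
green 179.67295597484278 247.25786163522014 159
red 150.16091954022988 200.32183908045977 174
red 146.5084745762712 203.4237288135593 59
```

View pics/s2.png

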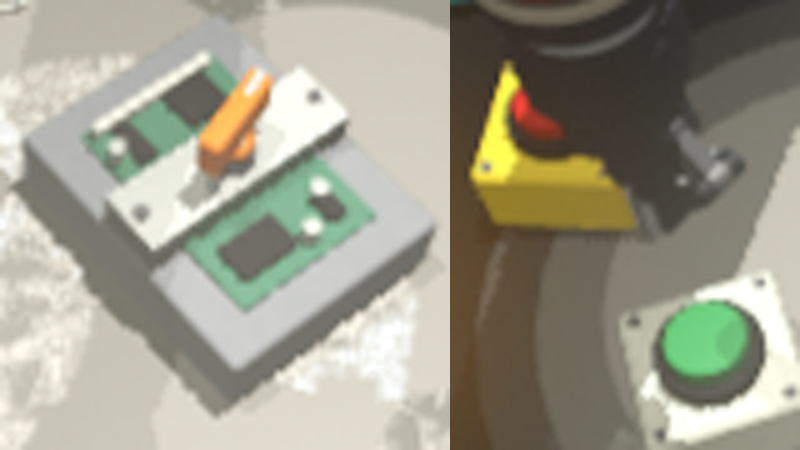

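The knob is turned and still low over the bridge, and the green button is back up. The red one is only hidden by the arm in this view. The robot touches nothing, so I'm handing in.

```bash
python3 -c "
from plant import manip; print(manip.hand_in())"
```

```text
the job is handed in; nothing more can be done
None
```

I clamped the board and pressed the green start button, then handed in with the arm clear of everything at about 14 s. `hand_in` gives no verdict, so the result rests on my own checks.

- **Knob push:** I pushed it down to a hard stop, reading 20 N after about 7 mm of travel. It may have started up to 1 mm down. The bar's apparent length afterwards fits a top at 118 mm, its fully down height.
- **Knob turn:** I turned it clockwise to its stop, where the torque rose to 0.92 N m. The wrist camera then put it at about 1.26 rad, against a stop of 1.25.
- **Green button:** I pressed the button on the white station to its stop, about 8 mm down at 19 N. The last picture shows it back up.
- **At hand-in:** Contact force was about 0. The gripper never went near the red button or the bystanders, but I did not measure either afterwards, and the arm partly hid the red button in the last picture.

Two things disagreed on the way:
- **First grip:** It closed on the 24 mm stem below the bar, with side forces of only about 5 N. I reopened and gripped 9 mm higher.
- **Button height:** Triangulating from the top and wrist cameras gave 56 mm, from a weak baseline. Cap size and the force at contact supported the stated 79 mm, so I used that.

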